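# Click-test the egg timers and set aside the one that will not latch

## Task

Try all three egg timers by clicking each one's push button fully in and letting go. Those whose button stays in are sound: leave them where they stand with the button in; set the one whose button comes half-way back out upright in the wooden tray. Do not drop it or knock the timers over, and leave everything else alone.

Things in the scene. Friction and masses are not known exactly. Their poses are not given: they have to be found in the camera images.
- timer_a: Timer a, one of three alike loose egg timers (300 g, 144 mm tall): a cream egg, 60 mm thick, leaning on a round foot of 62 mm diameter, with a two-bar carrying handle over it. Origin: centre of the foot's underside. The timer's axes: z up, -x its front, where the button looks. Centre of mass about 4 mm in front of the origin.
- timer_a_handle (a point): Centre of that timer's handle, 139 mm above the underside and 19 mm in front of the foot's centre: two parallel bars along y, 62 mm long, 10 mm high, 6 mm thick, 14 mm gap, 26 mm over their outer faces along x; to be pinched from above across those 26 mm. Bar tops 5 mm above this point, 50 mm free below it. 4 mm cheeks at y = +-32 mm carry the bars. Axes as the timer's.
- button_a_top (a point): Outer end of that timer's chrome push button (24 mm diameter, 14 mm proud of the egg's nose when untouched); moves with it. z: the button's axis outwards, 32 degrees from vertical towards the timer's front; push along -z, 12 mm to the stop. The handle is straight above: its nearest edge is 27 mm from the axis, 48 mm out from the untouched end; the cheeks are 30 mm either side.
- button_a (a joint): How far that button is in, m: 0 untouched, 0.012 home on its stop; takes up to about 5 N. A sound one snaps over past about 6 mm and stays in at 0.012 when let go; a bad one is pushed back when let go, half-way out to about 0.006, and stays there.
- timer_b: Timer b, one of three alike loose egg timers (300 g, 144 mm tall): a cream egg, 60 mm thick, leaning on a round foot of 62 mm diameter, with a two-bar carrying handle over it. Origin: centre of the foot's underside. The timer's axes: z up, -x its front, where the button looks. Centre of mass about 4 mm in front of the origin.
- timer_b_handle (a point): Centre of that timer's handle, 139 mm above the underside and 19 mm in front of the foot's centre: two parallel bars along y, 62 mm long, 10 mm high, 6 mm thick, 14 mm gap, 26 mm over their outer faces along x; to be pinched from above across those 26 mm. Bar tops 5 mm above this point, 50 mm free below it. 4 mm cheeks at y = +-32 mm carry the bars. Axes as the timer's.
- button_b_top (a point): Outer end of that timer's chrome push button (24 mm diameter, 14 mm proud of the egg's nose when untouched); moves with it. z: the button's axis outwards, 32 degrees from vertical towards the timer's front; push along -z, 12 mm to the stop. The handle is straight above: its nearest edge is 27 mm from the axis, 48 mm out from the untouched end; the cheeks are 30 mm either side.
- button_b (a joint): How far that button is in, m: 0 untouched, 0.012 home on its stop; takes up to about 5 N. A sound one snaps over past about 6 mm and stays in at 0.012 when let go; a bad one is pushed back when let go, half-way out to about 0.006, and stays there.
- timer_c: Timer c, one of three alike loose egg timers (300 g, 144 mm tall): a cream egg, 60 mm thick, leaning on a round foot of 62 mm diameter, with a two-bar carrying handle over it. Origin: centre of the foot's underside. The timer's axes: z up, -x its front, where the button looks. Centre of mass about 4 mm in front of the origin.
- timer_c_handle (a point): Centre of that timer's handle, 139 mm above the underside and 19 mm in front of the foot's centre: two parallel bars along y, 62 mm long, 10 mm high, 6 mm thick, 14 mm gap, 26 mm over their outer faces along x; to be pinched from above across those 26 mm. Bar tops 5 mm above this point, 50 mm free below it. 4 mm cheeks at y = +-32 mm carry the bars. Axes as the timer's.
- button_c_top (a point): Outer end of that timer's chrome push button (24 mm diameter, 14 mm proud of the egg's nose when untouched); moves with it. z: the button's axis outwards, 32 degrees from vertical towards the timer's front; push along -z, 12 mm to the stop. The handle is straight above: its nearest edge is 27 mm from the axis, 48 mm out from the untouched end; the cheeks are 30 mm either side.
- button_c (a joint): How far that button is in, m: 0 untouched, 0.012 home on its stop; takes up to about 5 N. A sound one snaps over past about 6 mm and stays in at 0.012 when let go; a bad one is pushed back when let go, half-way out to about 0.006, and stays there.
- tray: Shallow square wooden tray, fixed, 170 x 170 mm outside, 22 mm high, walls and floor 6 mm thick. Origin: centre of its underside; x, y along its sides.
- egg_cup: White egg cup, 44 mm wide, 45 mm high; bystander, origin at the centre of its underside.
- salt_shaker: Green glass salt shaker, 34 mm wide, 60 mm high; bystander, origin at the centre of its underside.
- napkin_ring: Chrome napkin ring, 44 mm wide, 28 mm high, standing on its rim; bystander, origin at the centre of its underside.
- spoon: Steel spoon, 160 mm long, lying flat along its x; bystander.
- jelly_mould: Fluted aluminium jelly mould, 100 mm wide, 78 mm high; bystander, origin at the centre of its underside.
- sugar_tin: Red enamel sugar tin with a lid knob, 88 mm wide, 127 mm high; bystander, origin at the centre of its underside.
Things that resemble listed ones, but are neither listed nor needed, are in the scene too. What is shaped like the timer_c but purple or yellow is not meant.

How it is judged (in metres and radians):
On the way:
1. all three buttons have been clicked (value of joint each of button_a, button_b, button_c above 0.0045 m), for 0.2 s.
At the end, for the whole second after the job is handed in: Each timer is either sound (button over 10 mm in), upright within 0.15 rad, its handle within 30 mm of its start; or bad (button clicked, now resting 4.5 to 8.5 mm in), standing upright within 0.15 rad on the floor of the wooden tray (((value of joint button_a above 0.01 m and distance of timer_a_handle from where it was at the start of the episode below 0.03 m and angle between timer_a_handle's own z axis and vertical below 0.15 rad) or (value of joint button_a between 0.0045 and 0.0085 m and angle between timer_a_handle's own z axis and vertical below 0.15 rad and x of timer_a_handle in the frame of tray between -0.08 and 0.08 m and y of timer_a_handle in the frame of tray between -0.08 and 0.08 m and z of timer_a_handle in the frame of tray between 0.135 and 0.155 m)) and ((value of joint button_b above 0.01 m and distance of timer_b_handle from where it was at the start of the episode below 0.03 m and angle between timer_b_handle's own z axis and vertical below 0.15 rad) or (value of joint button_b between 0.0045 and 0.0085 m and angle between timer_b_handle's own z axis and vertical below 0.15 rad and x of timer_b_handle in the frame of tray between -0.08 and 0.08 m and y of timer_b_handle in the frame of tray between -0.08 and 0.08 m and z of timer_b_handle in the frame of tray between 0.135 and 0.155 m)) and ((value of joint button_c above 0.01 m and distance of timer_c_handle from where it was at the start of the episode below 0.03 m and angle between timer_c_handle's own z axis and vertical below 0.15 rad) or (value of joint button_c between 0.0045 and 0.0085 m and angle between timer_c_handle's own z axis and vertical below 0.15 rad and x of timer_c_handle in the frame of tray between -0.08 and 0.08 m and y of timer_c_handle in the frame of tray between -0.08 and 0.08 m and z of timer_c_handle in the frame of tray between 0.135 and 0.155 m))); the robot touches nothing.
It fails at once if a bystander is moved more than 30 mm (distance of any of egg_cup, salt_shaker, napkin_ring, spoon, jelly_mould, sugar_tin from where it was at the start of the episode above 0.03 m).
It fails at once if a timer is tipped over (more than 0.6 rad) (angle between any of timer_a_handle, timer_b_handle, timer_c_handle's own z axis and vertical above 0.6 rad).
It fails at once if a timer is dropped: it falls faster than 0.4 m/s, let go of, more than 12 mm up ((linear speed of timer_a above 0.4 m/s and contact force between timer_a and the fingers below 0.01 N and height (world z) of timer_a above 0.012 m) or (linear speed of timer_b above 0.4 m/s and contact force between timer_b and the fingers below 0.01 N and height (world z) of timer_b above 0.012 m) or (linear speed of timer_c above 0.4 m/s and contact force between timer_c and the fingers below 0.01 N and height (world z) of timer_c above 0.012 m)).
It also fails if it takes over 61 s, if anything falls off the work surface, if the arm or the gripper's body presses on something with over 40 N, if the wrist force passes 120 N, or if a joint passes its speed limit or range.

## Robot

A 6-joint arm with a two-finger parallel gripper is mounted at the origin on the work surface. World frame = base frame: x ahead of the robot, y to its left, z up, the work surface at z = 0. Lengths are in mm, angles in rad, forces in N, time in s.
With the tool pointing down it reaches from about 375 to 900 mm from the base axis. Payload 3.1 kg.
Tool frame: the origin (TCP) lies midway between the tips of the shut fingers; the grasp point (between the pads) lies arm.grip_depth behind it (arm.grip_depth is the distance from the TCP to the grasp point, in mm); x points along the fingers, z is the direction in which the jaws open and shut, and the axes are right-handed (so a half turn about x gives the same grasp; the last joint's range is limited). The gripper opens to 85 mm and grips with 20 to 120 N. Pads are 22 mm wide; open, the fingers measure 114 mm over their backs; the gripper's body (76 mm by 85 mm) begins 54 mm behind the grasp point. The pads swing forward as they close: fully open they stand 13 mm farther back than shut.
Start: joints at [1.012, 0.527, 1.433, -0, 1.181, -0.178], TCP at [232.248, 580.222, 231.31] pointing down, gripper open.
Joint ranges: [-3.08, 3.08], [-0.75, 2.2], [0.22, 2.44], [-1.43, 4.57], [0, 2.65], [-2.85, 2.85]. Speed limits (rad/s): [2.79, 2.79, 3.14, 3.14, 3.14, 3.14].

## Interface

Orientations are given as a unit quaternion [x, y, z, w].
In Python, from station import arm, cams gives the robot as it stands. Calls block until the motion is done:
- arm.goto(position, orientation): joint-space move of the TCP to a pose.
- arm.move_linear(position, orientation=None, rate=150): straight line of the TCP; orientation=None keeps the orientation; rate is the mean speed in mm/s.
- arm.move_joints(angles): joint-space move.
- arm.grip(opening): opening from 0.0 (shut) to 1.0 (fully open); the grip force is fixed at half the most; returns when the fingers have stopped.
- arm.pause(seconds).
- arm.ik(position, orientation): joint angles nearest the present ones, or None.
- arm.read_state(): the state.
- cams.read_camera(name): name is "side" or "top" or "wrist"; returns a dict with "pixels" (384x512x3 uint8, red, green, blue), "K" (3x3 intrinsics, pixels), "extrinsics" (4x4, takes a point from camera to world coordinates). Camera axes: x right, y up, looking along -z (the intrinsics and any distortion apply to the point x, -y, -z); pixel columns grow to the right and rows downward; lengths in mm; the calibration is good to about 2 mm. A picture is of the moment at which its call begins. There is no depth.
A pose or a line that the arm cannot do raises arm.PlanningError and nothing moves.
- arm.hand_in(): hands the job in, once; it reports no verdict.
The state is a dict: "t": time; "joint_pos": joint angles; "joint_vel": joint speeds; "joint_efforts": joint torques, N m; "position": TCP position; "ee_rot": TCP orientation; "force": force on the tool from outside, world axes, zero at the start; "ft_torque": the same for the moment, N m; "finger_gap": opening from 0.0 (shut) to 1.0 (fully open).
Only numpy, scipy, OpenCV 4.12 (cv2) and the standard library are available. Lean on these libraries where they do the work, as an engineer would, in place of code of your own. Each camera call takes 0.05 s, during which the arm holds its last target. There are 200 camera calls.

## Working session

There is one attempt and no reset: what is moved stays moved. The work goes in short steps, each a Python script; the robot and the scene stay as the last script left them, time stands still between calls to the robot, and variables do not carry over. Pictures are saved under pics/ and viewed, about 8 in all and at most 12, crops included, and the job is handed in when it is done.

```bash
ls; mkdir -p pics; python3 - <<'E'
from station import arm,cams
import cv2,numpy as np
for n in ("top","side","wrist"):
    c=cams.read_camera(n); cv2.imwrite(f"pics/{n}0.png",cv2.resize(c["pixels"][:,:,::-1],(800,600),interpolation=cv2.INTER_CUBIC))
    cv2.imwrite(f"pics/raw_{n}0.png",c["pixels"][:,:,::-1]); np.savez(f"pics/{n}0.npz",K=c["K"],E=c["extrinsics"])
    print(n,[k for k in c],c["K"].round(1).tolist(),c["extrinsics"].round(3).tolist())
print(arm.grip_depth,arm.read_state())
E
```

```text
pics
top ['pixels', 'K', 'extrinsics'] [[441.0, 0.0, 256.8], [0.0, 441.0, 195.3], [0.0, 0.0, 1.0]] [[-0.005, 0.997, -0.072, 402.796], [-1.0, -0.006, -0.005, 5.025], [-0.005, 0.072, 0.997, 1630.237], [0.0, 0.0, 0.0, 1.0]]
side ['pixels', 'K', 'extrinsics'] [[478.6, 0.0, 256.3], [0.0, 478.6, 196.3], [0.0, 0.0, 1.0]] [[-0.985, 0.084, -0.152, 343.077], [-0.173, -0.564, 0.807, 1005.418], [-0.018, 0.821, 0.57, 821.89], [0.0, 0.0, 0.0, 1.0]]
wrist ['pixels', 'K', 'extrinsics'] [[308.5, 0.0, 258.1], [0.0, 308.5, 196.5], [0.0, 0.0, 1.0]] [[0.372, -0.884, -0.284, 159.332], [0.928, 0.353, 0.117, 608.463], [-0.003, -0.307, 0.952, 373.306], [0.0, 0.0, 0.0, 1.0]]
18.700000000000003 {'t': 0.15, 'joint_pos': array([ 1.01150954e+00,  5.28259047e-01,  1.43359348e+00,  3.15881836e-05,
        1.18138230e+00, -1.78492466e-01]), 'joint_vel': array([ 0.00063302, -0.00138377, -0.00332501,  0.00178095, -0.0002384 ,
        0.00072382]), 'joint_efforts': array([ 2.16216104e-04, -4.42742550e+01, -1.78276491e+01, -2.72152756e-04,
        5.62812013e-03, -2.95859695e-05]), 'position': array([231.95902868, 579.78802876, 230.5590787 ]), 'ee_rot': array([-0.39656192,  0.58612634,  0.39611103,  0.58505607]), 'force': array([-0.09239315,  0.34653533,  0.04609695]), 'ft_torque': array([-0.01727644,  0.00262646, -0.02881882]), 'finger_gap': 0.9988393063139204}
```

View pics/top0.png

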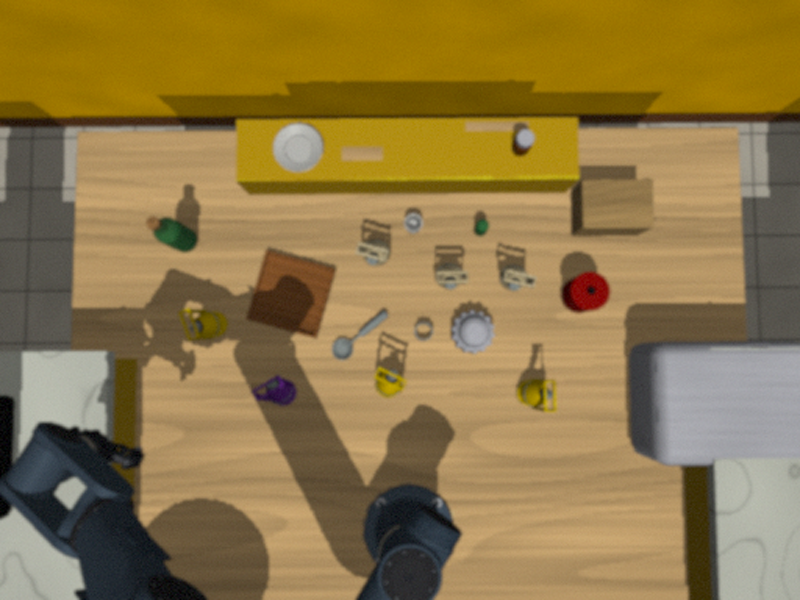

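View pics/side0.png

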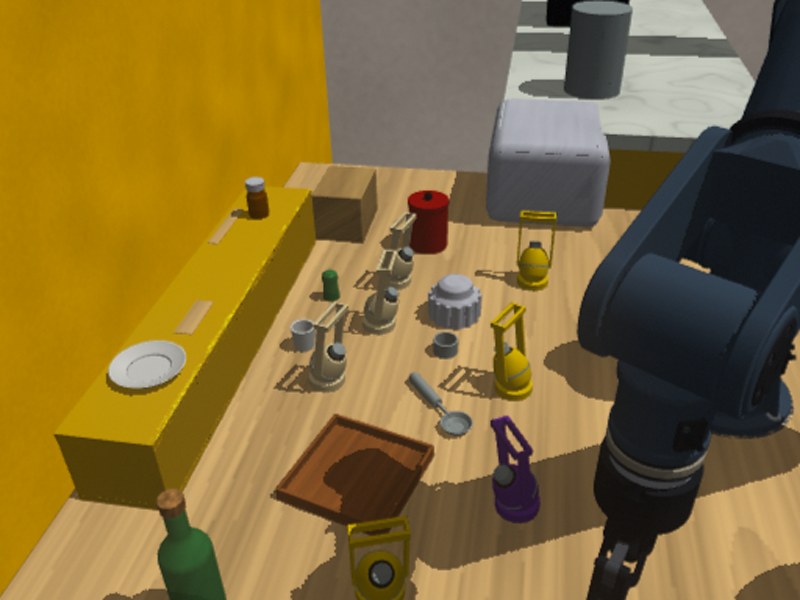

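Top view (800 px scale): the cream timers are at about (375,240), (450,265) and (515,268). Similar objects that are not meant are the yellow ones at (205,323), (390,380) and (540,395), and the purple one at (275,390). The tray is at (291,292). In the side view the cream buttons face the robot. Next I'll take two close wrist views.

```bash
cat > h.py <<'E'
from station import arm,cams
import cv2,numpy as np
from scipy.spatial.transform import Rotation as R
def ray(K,E,uv):
    uv=np.atleast_2d(np.float64(uv)); d=np.c_[(uv[:,0]-K[0,2])/K[0,0],-(uv[:,1]-K[1,2])/K[1,1],-np.ones(len(uv))]
    d=d@E[:3,:3].T; return E[:3,3],d/np.linalg.norm(d,axis=1,keepdims=True)
def plane(K,E,uv,z):
    o,d=ray(K,E,uv); return o+d*((z-o[2])/d[:,2])[:,None]
def tri(obs):  # list of (K,E,uv)
    A=np.zeros((3,3));b=np.zeros(3);L=[]
    for K,E,uv in obs:
        o,d=ray(K,E,uv);P=np.eye(3)-np.outer(d[0],d[0]);A+=P;b+=P@o;L.append((P,o))
    p=np.linalg.solve(A,b); return p,[np.linalg.norm(P@(p-o)) for P,o in L]
def shot(n,tag,scale=1.5625):
    c=cams.read_camera(n); cv2.imwrite(f"pics/raw_{tag}.png",c["pixels"][:,:,::-1]); np.savez(f"pics/{tag}.npz",K=c["K"],E=c["extrinsics"])
    cv2.imwrite(f"pics/{tag}.png",cv2.resize(c["pixels"][:,:,::-1],None,fx=scale,fy=scale,interpolation=cv2.INTER_CUBIC)); return c
def load(tag):
    z=np.load(f"pics/{tag}.npz"); return z["K"],z["E"]
def ori(yaw,tilt=0):
    """fingers along: tilt=0 down; tilt leans fingers' direction towards heading yaw. jaws (z) along heading"""
    h=np.array([np.cos(yaw),np.sin(yaw),0]); d=np.array([0,0,-1.])
    x=np.cos(tilt)*d+np.sin(tilt)*h; z=np.cos(tilt)*h-np.sin(tilt)*d; y=np.cross(z,x)
    return R.from_matrix(np.c_[x,y,z])
E
python3 - <<'E'
from h import *
K,E=load("top0")
s=.64
print(plane(K,E,np.array([[373,258],[451,280],[517,283]])*s,0).round())
print("tray",plane(K,E,np.array([[269,248],[335,264],[318,336],[248,321]])*s,22).round())
print("bars z139",plane(K,E,np.array([[376,228],[450,253],[511,252]])*s,139).round())
st=arm.read_state(); M=R.from_quat(st["ee_rot"]).as_matrix(); print(M.round(3))
Kw,Ew=load("wrist0"); print("cam in tool",(M.T@(Ew[:3,3]-st["position"])).round(1), (M.T@Ew[:3,:3]).round(2))
for sgn in (0,np.pi):
  for p in ([540,30,320],[560,-60,320]):
    print(sgn,p,arm.ik(p,ori(sgn).as_quat()))
E
```

```text
[[ 635.   80.    0.]
 [ 581. -105.    0.]
 [ 573. -262.    0.]]
tray [[657. 324.  22.]
 [618. 168.  22.]
 [449. 208.  22.]
 [485. 372.  22.]]
bars z139 [[ 681.   67.  139.]
 [ 625.  -94.  139.]
 [ 626. -227.  139.]]
[[-0.001 -0.928  0.372]
 [-0.001  0.372  0.928]
 [-1.     0.    -0.002]]
cam in tool [-142.7   78.1   -0.6] [[ 0.    0.31 -0.95]
 [-0.    0.95  0.31]
 [ 1.   -0.    0.  ]]
0 [540, 30, 320] [-1.51209468e-01  3.17069505e-01  1.52876271e+00 -4.44089210e-16
  1.29576044e+00 -1.51209468e-01]
0 [560, -60, 320] [-3.05120687e-01  3.50984599e-01  1.47606118e+00 -4.44089210e-16
  1.31454688e+00 -3.05120687e-01]
3.141592653589793 [540, 30, 320] None
3.141592653589793 [560, -60, 320] [-3.05120687e-01  3.50984599e-01  1.47606118e+00 -4.44089210e-16
  1.31454688e+00  2.83647197e+00]
```

```bash
cat >> h.py <<'E'
def oril(yaw,tilt=0):
    """fingers lean towards heading yaw by tilt; jaws lateral, camera on the near side"""
    h=np.array([np.cos(yaw),np.sin(yaw),0]); d=np.array([0,0,-1.])
    x=np.cos(tilt)*d+np.sin(tilt)*h; z=np.cross([0,0,1],h); y=np.cross(z,x)
    return R.from_matrix(np.c_[x,y,z])
E
python3 - <<'E'
from h import *
arm.goto([500,30,330],oril(0).as_quat()); shot("wrist","w1")
arm.move_linear([500,-150,330],rate=250); shot("wrist","w2"); print(arm.read_state()["t"],arm.read_state()["force"])
E
```

```text
3.3333 [-0.05918846  0.80578969 -0.12800381]
```

View pics/w1.png

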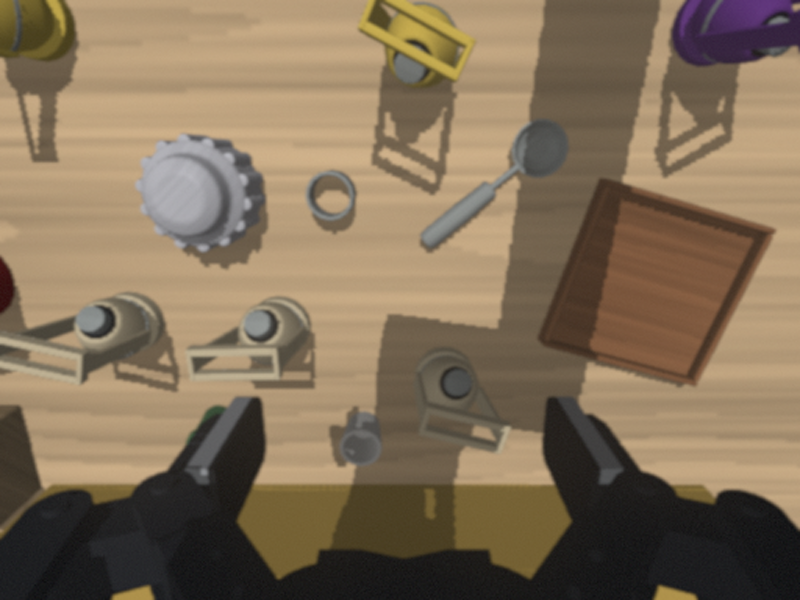

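View pics/w2.png

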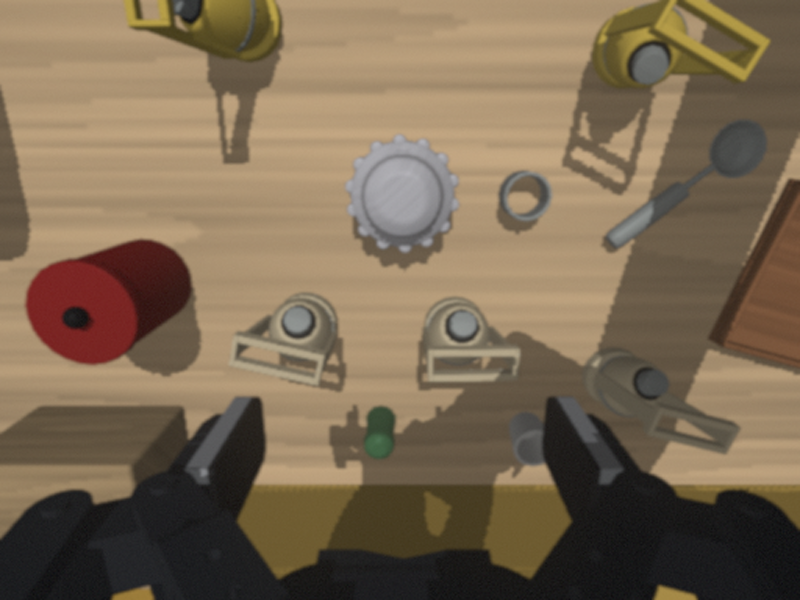

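The wrist views show the three cream timers. Buttons in w1/w2 (800 px scale): left timer (457,382)/(651,382), middle (260,325)/(462,324), right (95,321)/(297,321). All the handles are visible, and neighbouring objects are clear of them.

```bash
python3 - <<'E'
from h import *
s=1/1.5625
C1,C2=load("w1"),load("w2")
B={"L":((457,382),(651,382)),"M":((260,325),(462,324)),"R":((95,321),(297,321))}
H={"L":([(424,403),(510,430),(500,451),(419,437)],[(655,402),(739,428),(729,453),(650,433)]),
"M":([(187,350),(278,347),(281,377),(190,380)],[(428,350),(519,349),(518,374),(427,381)]),
"R":(None,[(235,334),(327,357),(320,384),(232,362)])}
for k in B:
    p,r=tri([(*C1,np.array(B[k][0])*s),(*C2,np.array(B[k][1])*s)]); print(k,"button",p.round(1),np.round(r,1))
    for C,h in zip((C1,C2),H[k]):
        if h is None: continue
        q=plane(*C,np.array(h)*s,142); y=(q[1]-q[0]+q[2]-q[3])[:2]
        print("  handle",q.mean(0).round(1),"len",np.linalg.norm(y).round(1)/2,"yaw of +x deg",np.degrees(np.arctan2(y[1],y[0])-np.pi/2).round(1), "wid",np.linalg.norm(q[1]-q[2]).round(1))
t=plane(*C1,np.array([(604,179),(774,231),(695,384),(541,340)])*s,22); print("tray",t.round(1),t.mean(0))
E
```

```text
L button [623.8  79.4  69.9] [0.2 0.2]
  handle [629.8  77.1 142. ] len 68.75 yaw of +x deg -15.4 wid 20.3
  handle [628.4  78.2 142. ] len 70.8 yaw of +x deg -16.9 wid 23.0
M button [567.3 -97.5  70.2] [0.7 0.7]
  handle [572.7 -97.1 142. ] len 68.5 yaw of +x deg 2.1 wid 24.5
  handle [572.2 -97.5 142. ] len 68.1 yaw of +x deg 2.8 wid 20.4
R button [ 564.4 -243.9   69.3] [0.3 0.3]
  handle [ 568.8 -242.6  142. ] len 68.2 yaw of +x deg -15.5 wid 23.2
tray [[444.8 211.1  22. ]
 [491.7 376.   22. ]
 [650.  331.7  22. ]
 [601.3 168.   22. ]] [546.93728676 271.70860228  22.        ]
```

```bash
cat >> h.py <<'E'
T={"L":(np.array([629.,77.7,139]),np.radians(-16.)),"M":(np.array([572.4,-97.3,139]),np.radians(2.4)),"R":(np.array([568.8,-242.6,139]),np.radians(-15.5))}
def press(k,extra=5,shift=4):
    P,yaw=T[k]; Rz=R.from_euler('z',yaw); a=np.radians(32)
    ax=Rz.apply([-np.sin(a),0,np.cos(a)]); pe=Rz.apply([np.cos(a),0,np.sin(a)])
    B=P+Rz.apply([-10.5,0,-60])+shift*pe; q=oril(yaw,a+np.radians(extra)).as_quat()
    arm.goto(B+110*ax,q); arm.move_linear(B+20*ax,rate=120)
    arm.pause(.1); f0=arm.read_state()["force"]; log=[]
    def step(s):
        arm.move_linear(B+s*ax,rate=30); st=arm.read_state(); f=(st["force"]-f0)
        log.append((s,round(float((st["position"]-B)@ax),1),round(float(f@ax),1),round(float(np.linalg.norm(f-f@ax*ax)),1)))
        return f@ax
    arm.move_linear(B+5*ax,rate=60); s=4.
    while s>-19:
        f=step(s)
        if f>8.5: break
        s-=1.5
    top=s
    for d in (1.5,3,4.5,6,7.5,9): step(top+d)
    arm.move_linear(B+110*ax,rate=150)
    print(k,"end",top,*log,"t",arm.read_state()["t"],sep="\n ")
E
python3 - <<'E'
from h import *
arm.grip(0.0)
press("M")
E
```

```text
M
 end
 -14.0
 (4.0, 4.2, -0.1, 1.2)
 (2.5, 2.5, -1.2, 1.0)
 (1.0, 0.9, -0.6, 0.8)
 (-0.5, -0.5, 1.1, 0.6)
 (-2.0, -2.1, 1.2, 0.4)
 (-3.5, -3.7, 0.2, 0.8)
 (-5.0, -5.2, -0.3, 0.9)
 (-6.5, -6.6, 0.2, 1.3)
 (-8.0, -8.1, 0.3, 0.7)
 (-9.5, -9.6, -0.3, 0.7)
 (-11.0, -11.1, -0.7, 0.9)
 (-12.5, -11.8, 7.3, 1.5)
 (-14.0, -12.0, 20.0, 2.5)
 (-12.5, -11.9, 10.3, 1.9)
 (-11.0, -11.3, -0.1, 0.9)
 (-9.5, -9.7, -0.2, 0.7)
 (-8.0, -8.0, -0.6, 1.1)
 (-6.5, -6.4, -0.3, 0.8)
 (-5.0, -4.9, -0.5, 0.5)
 t
 14.9417
```

```bash
python3 - <<'E'
from h import *
st=arm.read_state(); print(st["t"],st["position"])
c=shot("wrist","w3"); im=c["pixels"][:,:,::-1]
P,yaw=T["M"]; Rz=R.from_euler('z',yaw)
K,E=c["K"],c["extrinsics"]
for o in ([-10.5,0,-60],[0,0,0],[-10.5+6.4,0,-70.2]):
    p=np.linalg.inv(E)@np.r_[P+Rz.apply(o),1]; print(o,(K@[p[0],-p[1],-p[2]]/-p[2])[:2])
E
```

```text
14.9417 [ 507.18491279 -100.16166782  174.41544435]
[-10.5, 0, -60] [259.34214541 177.9362968 ]
[0, 0, 0] [259.40936663 248.68684357]
[-4.1, 0, -70.2] [259.30473778 173.38772489]
```

View pics/w3.png

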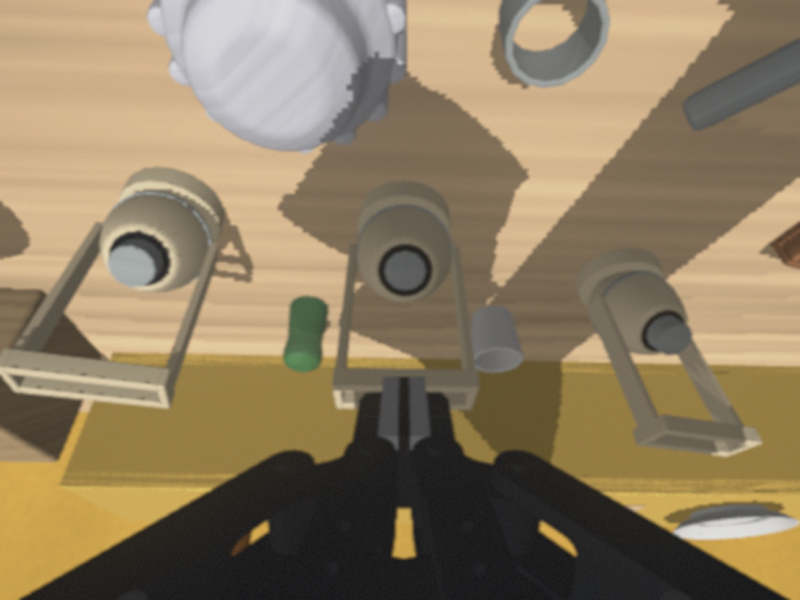

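M's button, at (405,270), is now flush inside its ring. The other two, at (138,260) and (666,332), still stand proud. M is sound, so I'll press the other two.

```bash
sed -i 's/for d in (1.5,3,4.5,6,7.5,9): step(top+d)/for d in (2.5,5,9): step(top+d)/; s/arm.move_linear(B+5\*ax,rate=60); s=4./arm.move_linear(B+5*ax,rate=60); step(-3.); step(-6.); s=-9./; s/arm.move_linear(B+20\*ax,rate=120)/arm.move_linear(B+20*ax,rate=200)/; s/B+110\*ax,rate=150/B+110*ax,rate=200/' h.py
python3 - <<'E'
from h import *
press("R"); shot("wrist","w4")
E
```

```text
R
 end
 -13.5
 (-3.0, -3.1, 1.4, 1.0)
 (-6.0, -6.2, 0.6, 0.9)
 (-9.0, -9.2, 0.2, 0.8)
 (-10.5, -10.6, 0.4, 0.7)
 (-12.0, -11.6, 4.8, 0.6)
 (-13.5, -11.9, 16.9, 0.9)
 (-11.0, -11.1, -0.7, 2.1)
 (-8.5, -8.7, 0.2, 1.1)
 (-4.5, -4.4, 0.2, 1.1)
 t
 19.9167
```

View pics/w4.png

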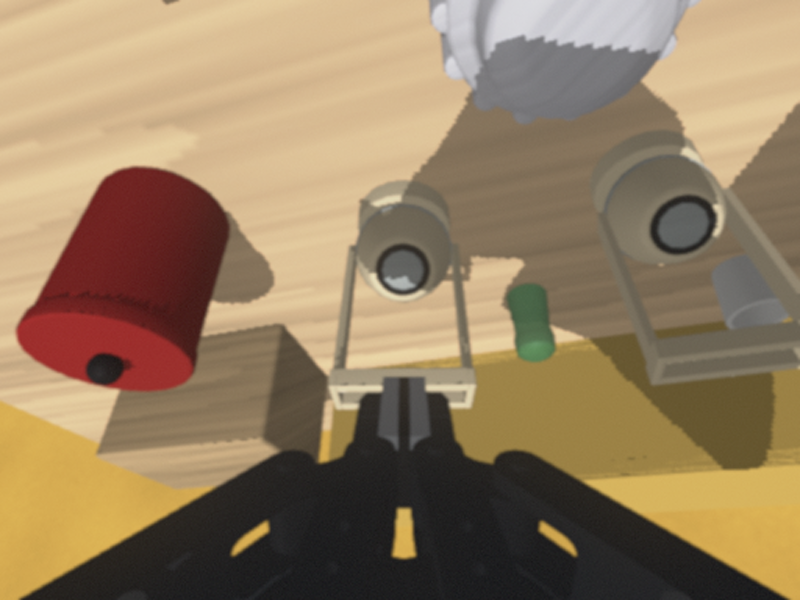

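R's button, at (402,268), is now flush, and so is M's at (684,223). On to L.

```bash
python3 - <<'E'
from h import *
press("L"); shot("wrist","w5")
E
```

```text
Traceback (most recent call last):
  File "h.py", line 34, in press
    arm.goto(B+110*ax,q); arm.move_linear(B+20*ax,rate=200)
    ~~~~~~~~^^^^^^^^^^^^
station.PlanningError: the arm cannot take that pose within its joint ranges
```

```bash
python3 - <<'E'
from h import *
P,yaw=T["L"]; Rz=R.from_euler('z',yaw); a=np.radians(32)
ax=Rz.apply([-np.sin(a),0,np.cos(a)]); pe=Rz.apply([np.cos(a),0,np.sin(a)]); B=P+Rz.apply([-10.5,0,-60])+4*pe
for dy in (0,10,20,30):
  for e in (0,5,8):
    for roll in (-90,-60,-30,0,30,60,90):
      q=(oril(yaw+np.radians(dy),a+np.radians(e))*R.from_euler('x',roll,degrees=True)).as_quat()
      r=[arm.ik(B+s*ax,q) for s in (110,60,20,-14)]
      if any(x is not None for x in r): print(dy,e,roll,[None if x is None else x.round(2).tolist() for x in (r[0],r[-1])],[x is not None for x in r])
E
```

```text
0 0 -90 [[0.07, 0.46, 1.99, -0.86, 0.24, -2.0], None] [True, True, False, False]
0 0 -60 [[0.07, 0.46, 1.99, -0.86, 0.24, -1.48], None] [True, True, False, False]
0 0 -30 [[0.07, 0.46, 1.99, -0.86, 0.24, -0.96], None] [True, True, False, False]
0 0 0 [[0.07, 0.46, 1.99, -0.86, 0.24, -0.43], None] [True, True, False, False]
0 0 30 [[0.07, 0.46, 1.99, -0.86, 0.24, 0.09], None] [True, True, False, False]
0 0 60 [[0.07, 0.46, 1.99, -0.86, 0.24, 0.62], None] [True, True, False, False]
0 0 90 [[0.07, 0.46, 1.99, -0.86, 0.24, 1.14], None] [True, True, False, False]
0 5 -90 [None, [0.03, 0.74, 1.96, 3.96, 0.26, -0.55]] [False, True, True, True]
0 5 -60 [None, [0.03, 0.74, 1.96, 3.96, 0.26, -0.03]] [False, True, True, True]
0 5 -30 [None, [0.03, 0.74, 1.96, 3.96, 0.26, 0.5]] [False, True, True, True]
0 5 0 [None, [0.03, 0.74, 1.96, 3.96, 0.26, 1.02]] [False, True, True, True]
0 5 30 [None, [0.03, 0.74, 1.96, 3.96, 0.26, 1.54]] [False, True, True, True]
0 5 60 [None, [0.03, 0.74, 1.96, 3.96, 0.26, 2.07]] [False, True, True, True]
0 5 90 [None, [0.03, 0.74, 1.96, 3.96, 0.26, 2.59]] [False, True
[... 6493 characters left out ...]
 [-0.17, 0.73, 2.0, 2.24, 0.31, -2.6]] [True, True, True, True]
30 8 -90 [[-0.16, 0.47, 2.14, 2.02, 0.29, 0.79], [-0.18, 0.75, 2.03, 2.39, 0.4, 0.38]] [True, True, True, True]
30 8 -60 [[-0.16, 0.47, 2.14, 2.02, 0.29, 1.31], [-0.18, 0.75, 2.03, 2.39, 0.4, 0.9]] [True, True, True, True]
30 8 -30 [[-0.16, 0.47, 2.14, 2.02, 0.29, 1.84], [-0.18, 0.75, 2.03, 2.39, 0.4, 1.43]] [True, True, True, True]
30 8 0 [[-0.16, 0.47, 2.14, 2.02, 0.29, 2.36], [-0.18, 0.75, 2.03, 2.39, 0.4, 1.95]] [True, True, True, True]
30 8 30 [None, [-0.18, 0.75, 2.03, 2.39, 0.4, 2.47]] [False, True, True, True]
30 8 90 [[-0.16, 0.47, 2.14, 2.02, 0.29, -2.35], [-0.18, 0.75, 2.03, 2.39, 0.4, -2.76]] [True, True, True, True]
```

```bash
sed -i 's/def press(k,extra=5,shift=4):/def press(k,extra=5,shift=4,dy=0):/; s/q=oril(yaw,a+/q=oril(yaw+np.radians(dy),a+/; s/rate=200/rate=100/g' h.py
python3 - <<'E'
from h import *
st=arm.read_state(); print(st["joint_pos"].round(2))
arm.move_linear(st["position"]+[-20,60,70],rate=200)
press("L",8,5,10); shot("wrist","w5")
E
```

```text
[-0.79  0.45  2.14  1.67  0.3   2.62]Traceback (most recent call last):
  File "<stdin>", line 3, in <module>
station.PlanningError: the arm cannot follow that straight line within its joint ranges
```

```bash
python3 - <<'E'
from h import *
st=arm.read_state(); j=st["joint_pos"].copy(); j[1]-=.12
arm.move_joints(j); print(arm.read_state()["position"].round())
arm.move_joints([0.01,0.36,2.11,3.61,0.17,1.19]); print(arm.read_state()["position"].round())
press("L",8,5,10); shot("wrist","w5")
E
```

```text
[ 512. -231.  237.]
[578.  94. 245.]
L
 end
 -12.0
 (-3.0, -3.2, 0.2, 1.3)
 (-6.0, -6.0, 0.8, 1.3)
 (-9.0, -9.1, 1.0, 1.1)
 (-10.5, -10.5, 2.9, 0.3)
 (-12.0, -11.1, 11.2, 1.4)
 (-9.5, -9.4, 3.2, 0.5)
 (-7.0, -7.2, 2.1, 1.1)
 (-3.0, -2.9, -0.4, 1.1)
 t
 27.4417
```

View pics/w5.png

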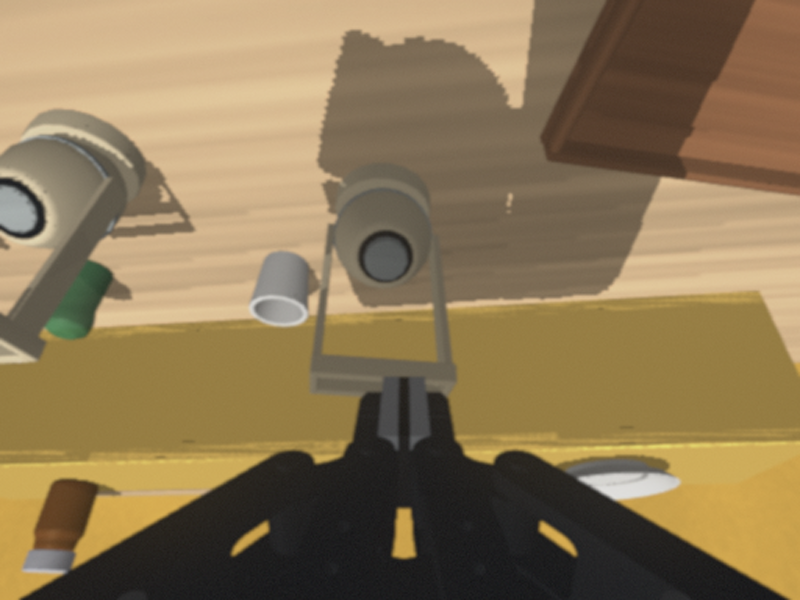

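Retracting from L, the button pushed back at 3.2 and 2.1 N. On the sound ones it read about 0. In the picture L's button, at (386,256), stands partly proud. L is the bad one. I'll hover over it and check the handle position before gripping.

```bash
python3 - <<'E'
from h import *
P,yaw=T["L"]; q=ori(yaw).as_quat()
for z in (118,200,230): print(z,arm.ik([P[0],P[1],z],q))
print([arm.ik([x,y,z],q) is not None for x,y,z in ((547,272,230),(547,272,120))])
j=arm.ik([P[0],P[1],200],q)
s=arm.read_state(); print(s["joint_pos"].round(2))
arm.goto([600,60,260],q); arm.grip(0.75)
arm.move_linear([P[0],P[1],190],rate=150)
c=shot("wrist","w6"); K,E=c["K"],c["extrinsics"]; im=cv2.imread("pics/w6.png")
Rz=R.from_euler('z',yaw)
for o in ([-13,-34,5],[-13,34,5],[13,34,5],[13,-34,5]):
    p=np.linalg.inv(E)@np.r_[P+Rz.apply(o),1]; u=(K@[p[0],-p[1],-p[2]]/-p[2])[:2]*1.5625; cv2.circle(im,tuple(int(v) for v in u),3,(0,0,255),1)
cv2.imwrite("pics/w6b.png",im); print(arm.read_state()["t"])
E
```

```text
118 [-5.31405612e-02  6.76802489e-01  1.50391020e+00 -4.44089210e-16
  9.60879965e-01  2.26112119e-01]
200 [-5.31405612e-02  5.73960271e-01  1.44078234e+00 -4.44089210e-16
  1.12685005e+00  2.26112119e-01]
230 [-5.31405612e-02  5.40935205e-01  1.41079346e+00 -4.44089210e-16
  1.18986399e+00  2.26112119e-01]
[True, True]
[0.01 0.48 2.11 3.62 0.16 1.19]
31.8667
```

View pics/w6b.png

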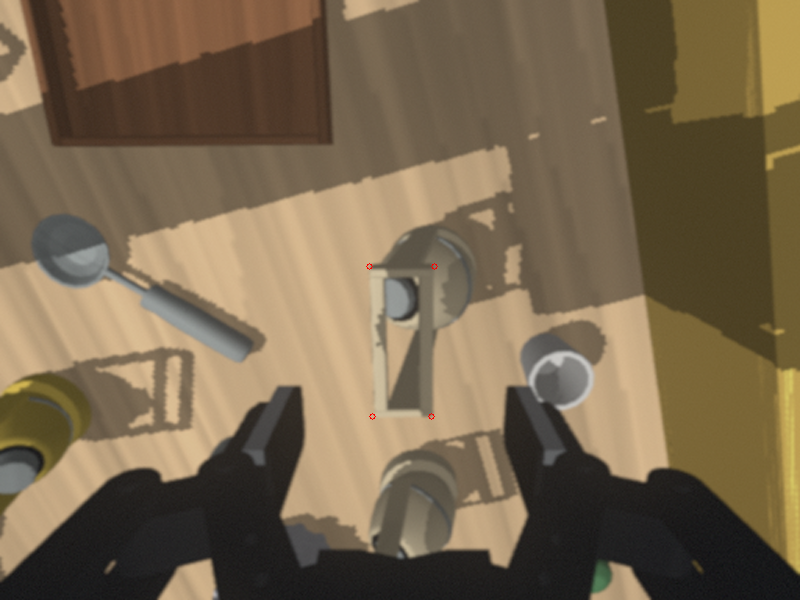

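The projected handle corners (red circles) match the bars at (370–434, 267–415). The grip position is right, so I'll pick it up.

```bash
python3 - <<'E'
from h import *
P,yaw=T["L"]; Rz=R.from_euler('z',yaw)
arm.move_linear([P[0],P[1],118],rate=100); arm.grip(0.0); s=arm.read_state(); print("gap",s["finger_gap"],s["position"].round(1),s["force"].round(1),s["t"])
p=s["position"]; f0=s["force"]
arm.move_linear([p[0],p[1],p[2]+60],rate=80); s=arm.read_state(); print("lift",s["finger_gap"],(s["force"]-f0).round(1))
g=np.array([547,271,0])+Rz.apply([-9,0,0]); f1=s["force"]
arm.move_linear([g[0],g[1],p[2]+60],rate=120)
arm.move_linear([g[0],g[1],p[2]+10],rate=60); arm.pause(.2); f1=arm.read_state()["force"]
for dz in (8,7,6,5,4,3):
    arm.move_linear([g[0],g[1],p[2]+dz],rate=20); s=arm.read_state(); df=(s["force"]-f1)[2]; print(dz,df.round(1))
    if df>2.5: break
shot("wrist","w7"); shot("side","s7"); print(s["t"])
E
```

```text
gap 0.29251009520077126 [629.2  77.8 118.8] [-0.8  0.1  4. ] 33.1667
lift 0.29160546952274696 [ 0.6  0.4 -6.5]
8 0.5
7 0.6
6 1.3
5 9.0
38.2083
```

View pics/s7.png

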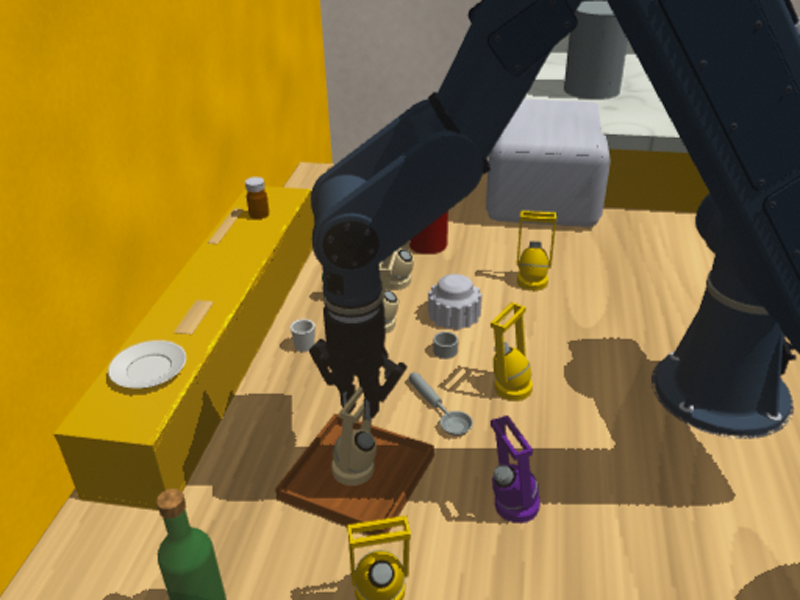

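The timer is resting on the tray floor at (353,468), upright and inside the walls. I'll let go, retreat and check.

```bash
python3 - <<'E'
from h import *
p=arm.read_state()["position"]
arm.move_linear(p+[0,0,1],rate=20); arm.grip(0.75); arm.move_linear(p+[0,0,90],rate=120)
arm.goto([490,190,270],oril(0).as_quat()); shot("wrist","w8")
shot("side","s8"); s=arm.read_state(); print(s["t"],s["force"].round(1))
a=cv2.imread("pics/w8.png"); b=cv2.imread("pics/raw_s8.png")[100:330,150:310]
b=cv2.resize(b,None,fx=2.6,fy=2.6,interpolation=cv2.INTER_CUBIC); a=cv2.resize(a,(384,288)); o=np.zeros((598,800,3),np.uint8); o[:288,:384]=a; o[:b.shape[0],384:384+b.shape[1]]=b[:598]; cv2.imwrite("pics/fin.png",o)
E
```

```text
41.7333 [-0.6  0.   0. ]
```

View pics/fin.png

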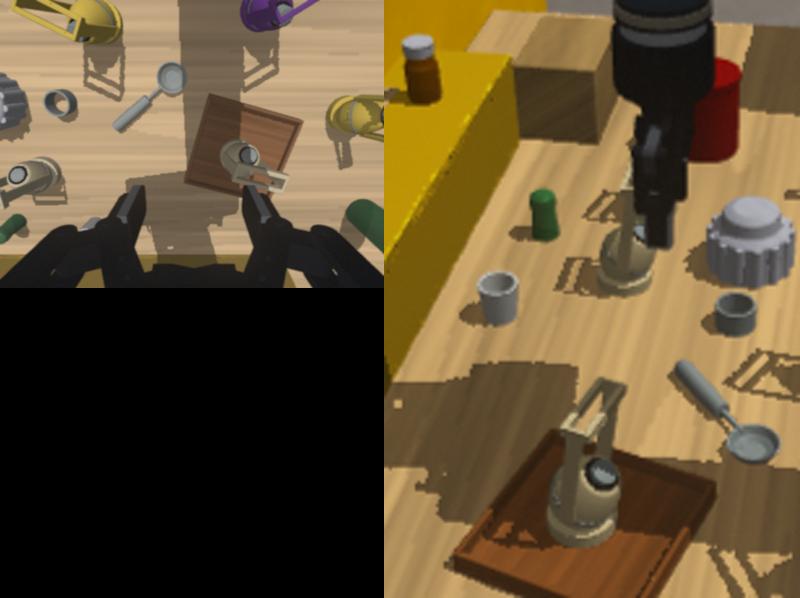

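```bash
python3 -c "
from station import arm
arm.hand_in(); print(arm.read_state()['t'])"
```

```text
the job is handed in; nothing more can be done
the job is handed in; nothing more can be done
```

I clicked all three egg timers and set the bad one upright in the wooden tray. The job is handed in; my last clock reading before that was 41.7 s of the 61 s.

- **Sound timers:** the middle and right cream timers had no push-back on retracting and showed flush buttons in the wrist pictures, so I left them where they stood.
- **Bad timer:** the left one's button pushed back with about 3.2 N and 2.1 N at 9.4 mm and 7.2 mm in, and it looked partly proud afterwards. I gripped it by the handle, set it down on the tray floor until I felt contact, then let go.
- **Last pictures:** the bad timer stands upright inside the tray walls, and the bystanders I could see look undisturbed. The gripper was clear of everything, with the force reading near zero.

**Not fully confirmed:**
- The first triangulation put the buttons about 10 mm further in than the description says. Contact at the stop agreed with the description, so I used that.
- I judged the half-out button from the push-back force and the picture, not from a measured distance.
- I did not look at the right timer's button again after its own press picture.

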